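# Clip a counting-chamber carrier into the reader stage

### The arm

A 7-joint arm with a two-finger parallel gripper is mounted at the origin on a cart in front of the work surface, level with it; the furniture and walls round the work are solid. World frame = base frame: x ahead of the robot, y to its left, z up, the work surface at z = 0. Lengths are in mm, angles in rad, forces in N, time in s.
With the tool pointing down it reaches from about 425 to 1025 mm from the base axis. Payload 9.4 kg.
Tool frame: the origin (TCP) lies midway between the tips of the shut fingers; the grasp point (between the pads) lies 19 mm behind it (arm.hold_point_z is the distance from the TCP to the grasp point, in mm); z points along the fingers, y is the line along which they close (so a half turn about z gives the same grasp; the last joint's range is limited). The gripper opens to 93 mm and grips with 3 to 60 N. Pads are 15 mm wide; open, the fingers measure 128 mm over their backs; the gripper's body (75 mm by 188 mm) begins 65 mm behind the grasp point.
Start: joints at [1.266, 0.599, -0.003, 1.599, 0.002, 0.943, -0.08], TCP at [163.72, -706.272, 218.618] pointing down, gripper open.
Joint ranges: [-2.57, 2.57], [-0.35, 1.97], [-1.29, 1.29], [0.11, 2.56], [-1.05, 4.19], [0.11, 1.86], [-2.63, 2.63]. Speed limits (rad/s): [2.22, 2.22, 3.01, 3.01, 3.14, 3.14, 3.14].

### API

Orientations are given as a unit quaternion [x, y, z, w].
In Python, from station import arm, vision gives the robot as it stands. The module is installed in compiled form; this text tells all that it offers.
- The arm moves only by the tool apply_moves, never from a script. Its argument "targets" is text: rows parted by semicolons, each of 7 numbers parted by spaces: the shift along the tool's x, y, z in cm, then the turn, a rotation vector about the tool's x, y, z in units of 10 degrees (1.0 is 10 degrees), then the closure, from 0 (fully open) to 1 (shut). A call has 1 to 20 rows; each row shifts and turns the commanded pose from where the row before left it, along the tool's axes as they then stand; what a row does not reach is not made up. A row lasts 1/8 s, in which the tool goes at most 62.5 mm and 10.7 degrees, less where a joint would pass 70% of its speed; a pose out of reach is approached as far as the arm can. A call with a gripper value outside its range is refused whole. The fingers move at their own pace and stop on an object; "squeeze" is the grip in N (left out, the last holds). Time passes only in rows, so rows that do not move let the fingers close. It gives the time, the measured TCP pose, the force, the opening and the grip force at its end, in the units of the state.
- arm.read_state(): the state, without advancing time (a new reading comes with each control period).
- vision.snapshot(name): name is "side" or "top" or "wrist"; returns a dict with "color" (420x560x3 uint8, red, green, blue), "intrinsics" (3x3 intrinsics, pixels), "rvec" (rotation vector, rad) and "tvec" (3), from world to camera coordinates, as OpenCV has them; the wrist camera has in their place "hand_eye" (4x4, takes a point from camera to tool coordinates, whose origin is the TCP and whose axes are the flange's). Camera axes: x right, y down, z forward; pixel columns grow to the right and rows downward; lengths in mm; the calibration is good to about 2 mm. A picture is of the moment at which its call begins: read the wrist's pose just before it. There is no depth.
- arm.job_done(): hands the job in; it is judged then, once.
The state is a dict: "t": time; "joint_positions": joint angles; "qvel": joint speeds; "tau": joint torques, N m; "ee_pos": TCP position; "eef_rot": TCP orientation; "ft_force": force on the tool from outside, world axes, zero at the start; "ft_torque": the same for the moment, N m; "width": finger opening in mm; "gripper_force": force on a finger pad.
Only numpy, scipy, OpenCV 4.12 (cv2) and the standard library are available. Lean on these libraries where they do the work, as an engineer would, in place of code of your own. Each camera call takes 0.05 s, during which the arm holds its last target. There are 200 camera calls.

### The job

Load the flat carrier plate into the grey stage: first lift the spring clip until it snaps over and stays up, then slide the plate, grip tab trailing, along the floor between the two rails and press it lightly but definitely, a few newtons for a moment, against the end stop, whose setting you must feel for. Then guide the clip down by its knob, without letting it snap shut, so that it holds the plate. Be gentle with the plate (it carries a glass chamber; never push it against the stop with more than 15 N, or down or sideways with more than 25 N) and leave the other things on the bench where they are.

Things in the scene. Friction and masses are not known exactly. Their poses are not given: they have to be found in the camera images.
- stage: Grey fixture block fixed to the bench, 175 mm long (x -90 to +85), 76 mm wide; origin under its centre on the bench top, z up, +x the way the plate slides in. Its flat floor is 16 mm above the origin, bare from x = -90 to -37 mm. Behind, the clip's hinge cheeks stand 24 mm above the floor at x = +57 to +73 mm, y = -17 to +17 mm.
- mouth (a point): Point on the stage floor at the near end of the two straight rails (x = -16, y = 0, z = 16 mm in the stage's frame). The aluminium rails, 6 mm high, run from here to x = +49 mm, inner faces 36.5 mm apart (the plate is 34 mm wide: 1.25 mm play a side). In front of this point, from x = -37 mm on, a flared mouth of the same height narrows from 57 to 36.5 mm.
- end_stop: The stop at the rails' far ends, as wide as the plate, 9 mm high: a fixed block and before it a rigid dark steel pad on a stiff adjusting screw. Origin at the foot of the fixed block's front face (x = +51 mm, z = 16 mm in the stage's frame), axes as the stage's. The pad's face, on which the plate must bear, stands 6 to 22 mm before it; the setting differs each time and is not reported: feel for it.
- clip (a joint): Clip angle, rad: 0 = shut (start), 1.2 = fully up; turns about the stage's y axis, the knob end (to the stage's -x) rises. An over-centre spring (dead centre at 0.65 rad, about 0.13 N m at either end) drives it shut below 0.65 and up above, where it stays; lightly damped, at most 4 N at the knob. Shut and empty, its foot is 1.5 mm over the floor, so the plate cannot pass; resting on the plate it reads about 0.08.
- clip_hinge (a point): Point on the clip's hinge axis, at x = +65, y = 0, z = 30 mm in the stage's frame.
- clip_knob (a point): Centre of the clip's knob: a black crossbar 26 mm long along the stage's y, 12 mm in diameter, pinched over its ends from above. Shut, it is 60 mm to the -x side of the hinge axis and 16 mm above it (46 mm over the bench); it circles the hinge at 62 mm radius and may turn in the grip about its length. The arm below it is 14 mm wide; the foot reaches 28.5 mm below its centre.
- carrier: Loose flat aluminium plate 100 mm (x) by 34 mm (y) by 6 mm thick with a glass chamber in its top and a black upright grip tab at its rear; about 100 g; lies flat on the bench. Origin at the middle of its underside; +x points to its front edge, z up.
- carrier_front (a point): Middle of the plate's front edge face: 50 mm ahead of the carrier's origin, 3 mm above its underside.
- carrier_tab (a point): Middle of the grip tab: 37 mm behind the carrier's origin, 17 mm above its underside. The tab is 20 mm long (x), 10 mm thick (y, pinch it so) and reaches from 6 to 28 mm above the underside.
- timer: White lab timer 58 x 64 x 18 mm, bystander; origin under its centre.
- tape_roll: Roll of tape lying flat, 77 mm across, 18 mm high, bystander; origin under its centre.
- wrench: Steel open-ended wrench lying flat, 27 x 128 x 5 mm, bystander; origin under its centre.
- vial_rack: Grey rack full of small vials, 60 x 200 x 45 mm, bystander; origin under its centre.
Not all that is in view belongs to the job. Of the things shaped like the stage, the grey one is meant.

How it is judged (in metres and radians):
On the way, in this order (a step that is already met when the one before it is completed fails the run):
1. the clip is up and stays (angle over 1.05 rad) with the plate not yet in (value of joint clip above 1.05 rad and distance between carrier_front and end_stop above 0.03 m), for 0.2 s.
2. with the clip up, the plate lies between the rails and is pressed against the end stop with more than 1.5 N for 0.2 s (x of stop_pad_c0 in the frame of carrier_front between 0 and 0.0045 m and y of carrier_front in the frame of end_stop between -0.003 and 0.003 m and z of carrier in the frame of stage between 0.0145 and 0.018 m and angle between the x axis of carrier and the x axis of stage, either way round below 0.06 rad and contact force between carrier and end_stop above 1.5 N and value of joint clip above 0.9 rad), for 0.2 s.
At the end, for the whole second after the job is handed in: The plate rests flat on the stage floor between the rails, its front edge within 1.5 mm of the end stop, within 3 mm sideways and 0.06 rad of the stage's direction, and the clip is down on it (angle 0.045 to 0.12 rad); all at rest (x of stop_pad_c0 in the frame of carrier_front between 0 and 0.0045 m and y of carrier_front in the frame of end_stop between -0.003 and 0.003 m and z of carrier in the frame of stage between 0.0145 and 0.018 m and angle between the x axis of carrier and the x axis of stage, either way round below 0.06 rad and value of joint clip between 0.045 and 0.12 rad and linear speed of carrier below 0.01 m/s); the robot touches nothing.
It fails at once if the plate is pressed against the stage, rails, stop or clip with more than 25 N (contact force between carrier and stage above 25 N).
It fails at once if the plate is pressed against the end stop with more than 15 N (contact force between carrier and end_stop above 15 N).
It fails at once if the clip snaps down: it falls faster than 4 rad/s while still more than about 1 cm up (angle above 0.25 rad) (velocity of joint clip below -4 rad/s and value of joint clip above 0.25 rad).
It fails at once if a bystander (timer, tape roll, wrench, vial rack) is moved by more than 15 mm (distance of any of timer, tape_roll, wrench, vial_rack from where it was at the start of the episode above 0.015 m).
It also fails if it takes over 72 s, if anything falls off the work surface, if the arm or the gripper's body presses on something with over 40 N, if the wrist force passes 120 N, or if a joint passes its speed limit or range.

## Working session

There is one attempt and no reset: what is moved stays moved. The work goes in short steps, Python scripts to look and compute and a tool call to move; the robot and the scene stay as the last step left them, time stands still between calls to the robot, and variables do not carry over. Pictures are saved under pics/ and viewed, at most 10 in all, crops included, and the job is handed in when it is done.

Besides the shell and the picture viewer there is one more tool, called in YAML: its name, and indented under it one key for each argument. apply_moves: Moves the arm, as the interface text tells. Its arguments: {"type":"object","properties":{"targets":{"type":"string"},"squeeze":{"type":"number"}},"required":["targets"]}

```bash
mkdir -p pics; ls
python3 - <<'E'
from station import arm, vision
import cv2, pickle
print(arm.read_state())
d={}
for n in("side","top","wrist"):
    s=vision.snapshot(n); d[n]=s
    cv2.imwrite(f"pics/{n}0.png",s["color"][:,:,::-1])
    print(n,{k:v.tolist() for k,v in s.items() if k!="color"})
pickle.dump(d,open("s0.pkl","wb"))
E
```

```text
pics
{'t': 0.0, 'joint_positions': array([ 1.26629083,  0.60012168, -0.00256677,  1.60012613,  0.00181176,
        0.94290196, -0.07982194]), 'qvel': array([ 0.00117061, -0.00143868,  0.00065125,  0.00151088,  0.00027452,
       -0.00024972,  0.00044394]), 'tau': array([ 1.41711385e-03, -7.65066218e+01,  1.49670605e+00, -2.52360892e+01,
       -5.26291702e-02,  1.68082881e-02,  1.68249790e-04]), 'ee_pos': array([ 163.61691399, -705.79297443,  217.76346598]), 'eef_rot': array([ 9.93516217e-01,  1.13687830e-01, -1.57033179e-04, -7.61414761e-04]), 'ft_force': array([-0.06211141, -0.92583188,  0.68635721]), 'ft_torque': array([-0.02003042,  0.03192619,  0.0022414 ]), 'gripper_force': 0.0, 'width': 93.26835458406032}
side {'intrinsics': [[427.248787677223, 0.0, 278.5702315899559], [0.0, 427.248787677223, 206.02770193611462], [0.0, 0.0, 1.0]], 'rvec': [-0.029396359794532312, -2.816227824706562, 1.36170428433625], 'tvec': [575.4188974714443, 40.52414914635113, 1146.7772093762399]}
top {'intrinsics': [[521.299384874273, 0.0, 279.91815316137405], [0.0, 521.299384874273, 220.83508483012585], [0.0, 0.0, 1.0]], 'rvec': [2.118847940415377, -2.1086669256941266, 0.22396781477471447], 'tvec': [-21.30650277712594, 548.0793585476189, 1163.6381855258385]}
wrist {'intrinsics': [[362.9927978239761, 0.0, 286.445810944435], [0.0, 362.9927978239761, 209.3244466034541], [0.0, 0.0, 1.0]], 'hand_eye': [[3.4874699985177106e-05, -0.9693773789518071, -0.24557584563689852, 67.72557374120875], [0.9999986132004027, 0.0004427019880290874, -0.0016054943847135207, -0.17533166841132708], [0.0016650468536508344, -0.2455754490812799, 0.9693760500587482, -166.3133480668016], [0.0, 0.0, 0.0, 1.0]]}
```

View pics/top0.png

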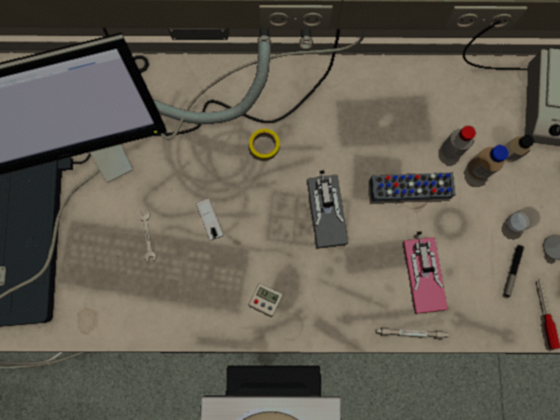

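View pics/side0.png

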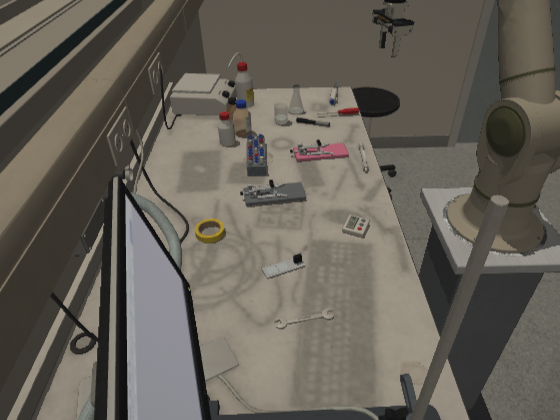

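The top view shows the grey stage at (326,210), with the pink look-alike at (425,273). The carrier is at (209,219) with its black tab at (213,236), and the white pad at (112,163) is another flat distractor. Both stages have the clip's hinge end at the top. I choose the grey stage and the plate with the tab, and I'll check both in one crop.

```bash
cat > h.py <<'E'
import numpy as np, cv2
from scipy.spatial.transform import Rotation as R
def cam(s,st=None):
    if "rvec" in s:
        M=R.from_rotvec(np.ravel(s["rvec"])).as_matrix(); return M.T, -M.T@np.ravel(s["tvec"])
    T=np.array(s["hand_eye"]); Q=R.from_quat(st["eef_rot"]).as_matrix()
    return Q@T[:3,:3], Q@T[:3,3]+st["ee_pos"]
def pt(s,uv,z,st=None):
    M,c=cam(s,st); d=M@np.linalg.inv(s["intrinsics"])@np.r_[uv,1]
    return c+d*(z-c[2])/d[2]
def proj(s,p,st=None):
    M,c=cam(s,st); q=np.array(s["intrinsics"])@(M.T@(np.array(p)-c)); return q[:2]/q[2]
E
python3 - <<'E'
from h import *; import pickle
d=pickle.load(open("s0.pkl","rb")); s=d["top"]
for n,uv,z in(("stage",(326,210),16),("knob?",(325,205),40),("carrier",(209,219),6),("tab",(213,236),28),("timer",(266,300),18),("tape",(264,144),18),("rack",(413,187),45),("pink",(425,273),16)):
    print(n,pt(s,uv,z).round())
a=s["color"][160:260,190:360,::-1]
cv2.imwrite("pics/crop1.png",cv2.resize(a,None,fx=4.5,fy=4.5,interpolation=cv2.INTER_CUBIC))
E
```

```text
stage [ 584. -131.   16.]
knob? [ 591. -126.   40.]
carrier [563. 154.   6.]
tab [517. 141.  28.]
timer [367.  13.  18.]
tape [752.  22.  18.]
rack [ 635. -338.   45.]
pink [ 432. -364.   16.]
```

View pics/crop1.png

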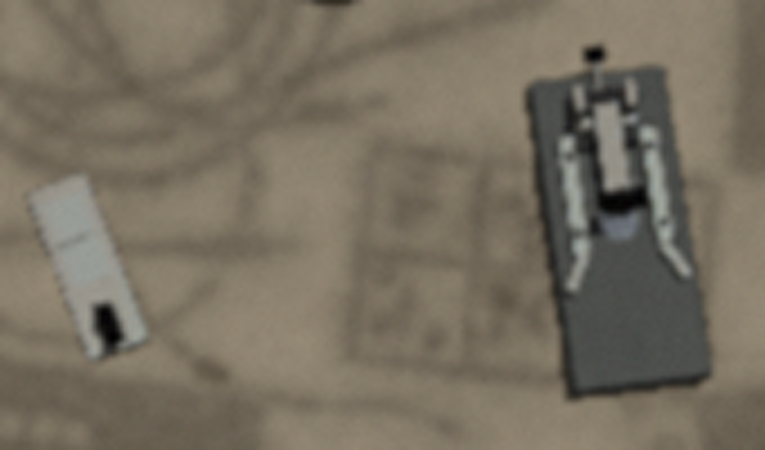

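The crop confirms the choice. The grey stage's corners are at about crop (530,85), (663,68), (572,395) and (710,375), and its black knob is at (622,200). The plate's corners are (28,198), (85,175), (97,358) and (147,338), with the tab at (108,325).

Run:
```python
from h import *; import pickle
d=pickle.load(open("s0.pkl","rb")); s=d["top"]
f=lambda x,y,z:pt(s,(190+x/4.5-.4,160+y/4.5-.4),z)
c=[f(*q,16) for q in((530,85),(663,68),(572,395),(710,375))]
st=np.mean(c,0); v=(c[0]+c[1]-c[2]-c[3])/2; print("stage",st+2.5*v/np.linalg.norm(v),np.linalg.norm(v),np.arctan2(v[1],v[0]))
print("knob",f(622,200,48))
c=[f(*q,6) for q in((28,198),(85,175),(97,358),(147,338))]
v=(c[0]+c[1]-c[2]-c[3])/2; print("carr",np.mean(c,0),np.linalg.norm(v),np.arctan2(v[1],v[0])); print("tab",f(108,325,24))
```

```text
stage [ 585.85448581 -133.05593822   16.        ] 172.41663919551706 0.12581796270377957
knob [ 591.46561811 -132.36432985   48.        ]
carr [562.9571949  153.45118185   6.        ] 97.34118780312468 0.4056488811381008
tab [527.41768945 139.91489009  24.        ]
```

apply_moves:
  targets: "3.86 -3.31 0 0 0 0 0.3;3.86 -3.31 0 0 0 0 0.3;3.86 -3.31 0 0 0 0 0.3;3.86 -3.31 0 0 0 0 0.3;3.86 -3.31 0 0 0 0 0.3;3.86 -3.31 0 0 0 0 0.3;3.86 -3.31 0 0 0 0 0.3;3.86 -3.31 0 0 0 0 0.3;3.86 -3.31 0 0 0 0 0.3;3.86 -3.31 0 0 0 0 0.3;3.86 -3.31 0 0 0 0 0.3;3.86 -3.31 0 0 0 0 0.3;3.86 -3.31 0 0 0 0 0.3;3.86 -3.31 2 0 0 0 0.3;0 0 2 0 0 0.6 0.3;0 0 2 0 0 0 0.3;0 0 0 0 0 0 0.3;0 0 0 0 0 0 0.3"
  squeeze: 30

```text
t: 2.4
ee_pos: [585.7, -133.0, 159.1]
eef_rot: [0.998, 0.061, 0.0, 0.0]
ft_force: [0.2, -0.3, -0.6]
width: 65.2
gripper_force: 0.0
```

```bash
cat > look.py <<'E'
import sys,pickle; from station import arm,vision; from h import *
n=sys.argv[1]; st=arm.read_state(); s=vision.snapshot("wrist"); pickle.dump((s,st),open(n+".pkl","wb"))
cv2.imwrite(f"pics/{n}.png",s["color"][:,:,::-1])
x=R.from_quat(st["eef_rot"]).as_matrix(); print(st["t"],st["ee_pos"],x.round(3).tolist(),st["ft_force"],st["width"])
E
python3 look.py w1
```

```text
2.4 [ 585.72542907 -132.97206161  159.13089484] [[0.992, 0.123, 0.0], [0.123, -0.992, -0.0], [0.0, 0.0, -1.0]] [ 0.23572076 -0.29151487 -0.64326611] 65.15235228452529
```

View pics/w1.png

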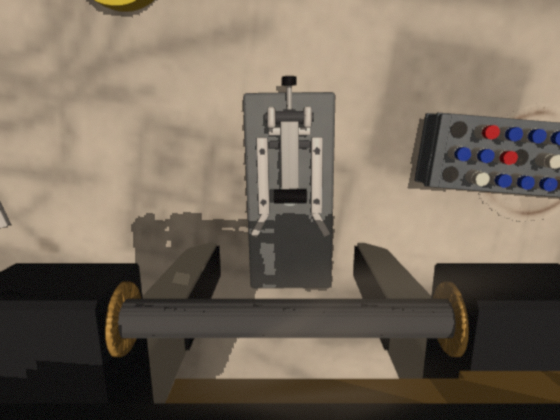

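The wrist view shows the grey stage aligned with the tool: corners (245,94), (334,94), (250,287) and (331,287), rails at x≈262 and 317, and the knob bar at about (290,195). The tape and the rack are well clear.

Run:
```python
from h import *; import pickle
s,st=pickle.load(open("w1.pkl","rb"))
g=cv2.cvtColor(s["color"],cv2.COLOR_RGB2GRAY)
p=[pt(s,q,16,st) for q in((245,94),(334,94),(250,287),(331,287))]
v=(p[0]+p[1]-p[2]-p[3])/2;u=v/np.linalg.norm(v);print("len",np.linalg.norm(v),np.linalg.norm(p[0]-p[1]),np.arctan2(v[1],v[0]),"stage",np.mean(p,0)+2.5*u)
m=(g<32).astype(np.uint8); 
m[:,:250]=0;m[:,325:]=0;m[:170]=0;m[215:]=0
n,l,a,c=cv2.connectedComponentsWithStats(m);i=1+a[1:,4].argmax();print(a[i],c[i]);k=pt(s,c[i],46,st);print("knob",k,"hinge@",k+60*u)
# rails: bright pixels per row
for r in (140,160,180,205): print(r,np.where(g[r,240:340]>110)[0]+240)
```

```text
len 171.3346143835689 72.4426769272166 0.13052466010247965 stage [ 588.9800452  -135.02147557   16.        ]
[274 190  32  13 393] [289.37913486 195.68447837]
knob [ 593.8463185  -133.66371085   46.        ] hinge@ [ 653.3359431  -125.85444939   46.        ]
140 [240 241 242 257 258 259 260 261 262 263 264 265 266 267 281 282 283 284
 285 286 287 288 289 290 291 292 293 294 295 296 297 298 312 313 314 315
 316 317 318 319 320 321 322 323 324 329 334 335 336 337 338 339]
160 [240 241 242 243 257 258 259 260 261 262 263 264 265 266 267 268 282 283
 284 285 286 287 288 289 290 291 292 293 294 295 296 297 298 299 302 312
 313 314 315 316 317 318 319 320 321 322 324 325 326 327 328 329 334 335
 336 337 338 339]
180 [240 241 242 243 258 259 260 261 262 263 264 265 266 267 268 282 283 284
 285 286 287 288 289 290 291 292 293 294 295 296 297 298 299 312 313 314
 315 316 317 318 319 320 321 322 333 334 335 336 337 338 339]
205 [240 241 242 243 244 245 258 259 260 261 262 263 264 265 266 267 268 269
 283 284 285 286 287 288 289 290 291 292 293 294 295 311 312 313 314 315
 316 317 318 319 320 321 322 333 334 335 336 337 338 339]
```

apply_moves:
  targets: "0.79 0.18 2 0 0 0 0.4;0 0 4 0 0 0 0.4;0 0 4 0 0 0 0.4;0 0 2 0 0 0 0.4;0 0 1 0 0 0 0.4;0 0 0 0 0 0 0.8;0 0 0 0 0 0 0.8;0 0 0 0 0 0 0.8;0 0 0 0 0 0 0.8;0 0 0 0 0 0 0.8"
  squeeze: 15

```text
t: 3.7
ee_pos: [594.1, -134.6, 29.4]
eef_rot: [0.998, 0.061, 0.001, 0.001]
ft_force: [-0.7, -3.9, 4.7]
width: 26.0
gripper_force: 15.0
```

apply_moves:
  targets: "0.19 0.05 -0.59 0 0 0 0.8;0.25 0 -0.57 0 0 0 0.8;0.30 0 -0.54 0 0 0 0.8;0.36 0 -0.51 0 0 0 0.8;0.40 0 -0.47 0 0 0 0.8;0.45 0 -0.43 0 0 0 0.8;0.49 0 -0.38 0 0 0 0.8;0.53 0 -0.33 0 0 0 0.8;0.56 0 -0.27 0 0 0 0.8;0.58 0 -0.22 0 0 0 0.8;0.60 0 -0.16 0 0 0 0.8;0.61 0 -0.10 0 0 0 0.8;0 0 0 0 0 0 0.8;0 0 0 0 0 0 0.8"

```text
t: 5.45
ee_pos: [647.7, -127.4, 75.2]
eef_rot: [0.998, 0.062, 0.001, 0.0]
ft_force: [0.7, -2.4, 6.0]
width: 26.0
gripper_force: 15.0
```

apply_moves:
  targets: "0 0 0 0 0 0 0.4;0 0 0 0 0 0 0.4;0 0 0 0 0 0 0.4;0 0 -4 0 0 0 0.4;0 0 -4 0 0 0 0.4;-3 0 -2 0 0 0 0.4;-4 0 0 0 0 0 0.4;0 0 0 0 0 0 0.4;0 0 0 0 0 0 0.4"

```text
t: 6.58
ee_pos: [577.8, -135.9, 174.5]
eef_rot: [0.998, 0.062, 0.0, -0.0]
ft_force: [-0.1, -0.4, 0.0]
width: 55.6
gripper_force: 0.0
```

```bash
python3 look.py w2
```

```text
6.575 [ 577.7696983  -135.89727511  174.45679745] [[0.992, 0.123, 0.001], [0.123, -0.992, 0.0], [0.001, -0.0, -1.0]] [-0.06694117 -0.41720469  0.03393211] 55.64620520020209
```

View pics/w2.png

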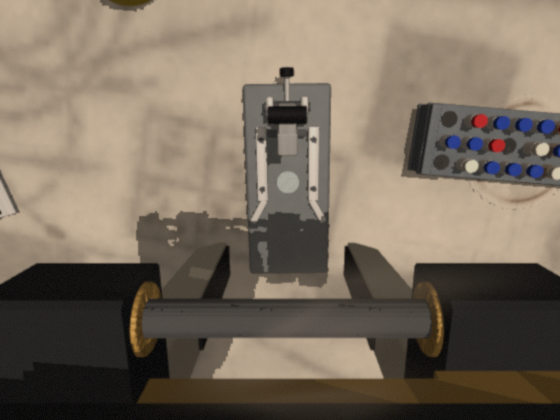

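The clip is up: the knob is now at (287,115), over the hinge, and the rails are clear at x≈262 and 314. Next I measure the channel centreline and the knob.

Run:
```python
from h import *; import pickle
s,st=pickle.load(open("w2.pkl","rb"))
g=cv2.cvtColor(s["color"],cv2.COLOR_RGB2GRAY).astype(float)
P=[]
for r in range(158,200,3):
    w=g[r]; L=w[250:278]; Rr=w[298:325]
    l=np.where(L>110)[0]+250; q=np.where(Rr>110)[0]+298
    if len(l) and len(q):
        m=pt(s,((l.max()+q.min())/2,r),22,st); P.append(m); print(r,l.min(),l.max(),q.min(),q.max(),m.round(1))
P=np.array(P);k=np.polyfit(P[:,0],P[:,1],1);print("line",k, "at 589:",np.polyval(k,589))
m=(g<32).astype(np.uint8);m[:100]=0;m[130:]=0;m[:,:250]=0;m[:,325:]=0
n,l,a,c=cv2.connectedComponentsWithStats(m);i=1+a[1:,4].argmax();print(a[i],c[i],pt(s,c[i],92,st))
p=[pt(s,q,16,st) for q in((243.5,84.5),(330.5,84.5),(249,272),(327.5,272))]
v=(p[0]+p[1]-p[2]-p[3])/2;print(np.linalg.norm(v),np.arctan2(v[1],v[0]),np.mean(p,0)+2.5*v/np.linalg.norm(v))
```

```text
158 250 266 298 324 [ 610.3 -127.2   22. ]
161 251 266 298 324 [ 607.7 -127.5   22. ]
164 257 266 298 324 [ 605.1 -127.9   22. ]
167 257 277 298 323 [ 603.1 -133.    22. ]
170 256 277 299 324 [ 600.5 -133.7   22. ]
173 255 276 298 324 [ 597.7 -133.2   22. ]
176 255 277 298 324 [ 595.1 -134.    22. ]
179 257 277 298 321 [ 592.5 -134.3   22. ]
182 257 277 298 322 [ 589.8 -134.6   22. ]
185 250 277 298 324 [ 587.1 -135.    22. ]
188 250 277 298 324 [ 584.4 -135.3   22. ]
191 257 277 308 324 [ 582.3 -140.1   22. ]
194 257 268 305 324 [ 578.9 -135.1   22. ]
197 258 275 308 321 [ 576.7 -139.9   22. ]
line [ 3.21616222e-01 -3.24555123e+02] at 589: -135.12316825808512
[268 106  38  18 586] [287.19283276 114.82423208] [ 646.60347139 -127.25824297   92.        ]
171.71884142744688 0.13083390444403045 [ 589.22074188 -134.83924887   16.        ]
```

apply_moves:
  targets: "-0.35 -4.66 0 0 0 0 0.4;-0.35 -4.66 0 0 0 0 0.4;-0.35 -4.66 0 0 0 0 0.4;-0.35 -4.66 0 0 0 0 0.4;-0.35 -4.66 0 0 0 0 0.4;-0.35 -4.66 1 0 0 0 0.4;0 0 1 0 0 -0.8 0.6;0 0 0 0 0 -0.7 0.6;0 0 0 0 0 0 0.6;0 0 0 0 0 0 0.6"

```text
t: 7.88
ee_pos: [522.2, 138.9, 154.1]
eef_rot: [0.982, 0.19, 0.0, -0.0]
ft_force: [0.1, 0.0, 0.5]
width: 37.4
gripper_force: 0.0
```

```bash
python3 look.py w3
```

```text
7.875 [522.23441682 138.90686765 154.14548401] [[0.928, 0.373, -0.0], [0.373, -0.928, 0.0], [0.0, -0.0, -1.0]] [0.09888412 0.00650293 0.47848683] 37.44579249622379
```

View pics/w3.png

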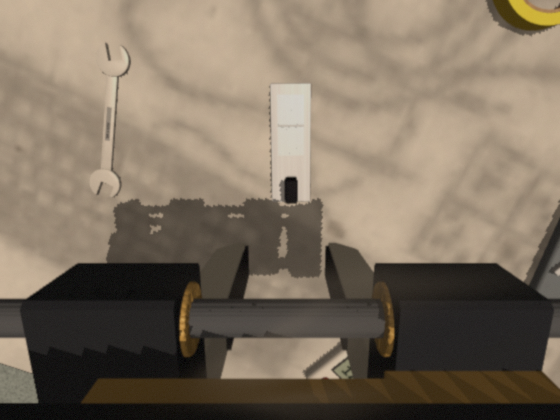

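The plate spans columns 271–310 and rows 84–200, nearly parallel to the tool. The black tab is at (291,189).

Run:
```python
from h import *; import pickle
s,st=pickle.load(open("w3.pkl","rb"))
g=cv2.cvtColor(s["color"],cv2.COLOR_RGB2GRAY)
m=(g>165).astype(np.uint8); m[:80]=0;m[205:]=0;m[:,:260]=0;m[:,322:]=0
for r in(90,110,130,150,170,195):
    x=np.where(m[r])[0]; print(r,x.min(),x.max())
ys=np.where(m[:,278:286].sum(1)>4)[0];print("rows",ys.min(),ys.max())
b=(g<45).astype(np.uint8);b[:165]=0;b[202:]=0;b[:,:276]=0;b[:,:276]=0;b[:,305:]=0
n,l,a,c=cv2.connectedComponentsWithStats(b);i=1+a[1:,4].argmax();print(a[i],c[i])
Q=R.from_quat(st["eef_rot"]).as_matrix()
T=lambda p:(Q.T@(p-st["ee_pos"])).round(1)
mid=[pt(s,((np.where(m[r])[0].min()+np.where(m[r])[0].max())/2,r),6,st) for r in(90,170)]
print([T(p) for p in mid])
f=pt(s,(290.5,84),6,st);e=pt(s,(291,200),6,st);print("front,rear",T(f),T(e),f,e)
print("tab top",T(pt(s,(c[i][0],a[i][1]),28,st)),T(pt(s,(c[i][0],a[i][1]+a[i][3]),28,st)))
```

```text
90 260 310
110 271 317
130 260 321
150 260 316
170 260 321
195 264 309
rows 83 179
[285 178  12  24 280] [290.5        189.57142857]
[array([ 89.7,  -1.9, 148.2]), array([ 23.5,   2.8, 148.1])]
front,rear [ 94.4   2.6 148.2] [ -3.3   3.4 148.1] [610.82613122 171.68443224   6.        ] [520.43789477 134.59980438   6.        ]
tab top [ 20.    2.6 126.1] [ -0.    2.7 126.1]
```

apply_moves:
  targets: "0.93 0.27 3 0 0 0 0.6;0 0 4 0 0 0 0.6;0 0 4 0 0 0 0.6;0 0 2.5 0 0 0 0.6;0 0 1.05 0 0 0 0.6;0 0 0 0 0 0 0.6;0 0 0 0 0 0 1;0 0 0 0 0 0 1;0 0 0 0 0 0 1;0 0 0 0 0 0 1"
  squeeze: 30

```text
t: 9.18
ee_pos: [531.7, 139.7, 9.4]
eef_rot: [0.982, 0.191, 0.0, -0.0]
ft_force: [-1.2, -1.0, 6.4]
width: 9.7
gripper_force: 30.0
```

apply_moves:
  targets: "0 0 -1 0 0 0 1;0 0 -3 0 0 0 1;-1 1.5 0 0 0 0 1;-2 3.1 0 0 0 0 1;-2 3.1 0 0 0 0 1;-2 3.1 0 0 0 0 1;-2 3.1 0 0 0 0 1;-2 3.1 0 0 0 0 1;-2 3.1 0 0 0 0 1;-2 3.1 0 0 0 0 1;-1 1.56 0 0 0 0 1;0 0 0 0 0 0.73 1;0 0 0 0 0 0.73 1;0 0 0 0 0 0 1;0 0 0 0 0 0 1"

```text
t: 11.05
ee_pos: [475.6, -150.1, 48.6]
eef_rot: [0.998, 0.066, -0.0, -0.0]
ft_force: [-0.6, 0.1, -0.7]
width: 9.9
gripper_force: 30.0
```

```bash
python3 look.py w4
```

```text
11.05 [ 475.56256422 -150.06518787   48.57705836] [[0.991, 0.132, -0.001], [0.132, -0.991, -0.0], [-0.001, -0.0, -1.0]] [-0.5773717   0.06088676 -0.67514962] 9.898902488196418
```

View pics/w4.png

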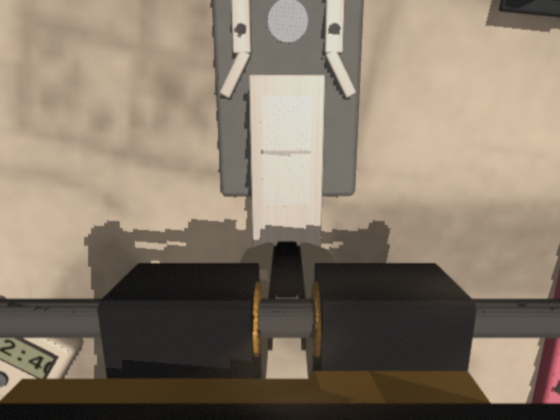

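The plate is held level: its front edge is at row 75 (columns 250–324, mid 287) and its rear mid is about 287. The rail inner faces are at about 249 and 327 (mid 288), so it is nearly centred.

Run:
```python
from h import *; import pickle
s,st=pickle.load(open("w4.pkl","rb"))
g=cv2.cvtColor(s["color"],cv2.COLOR_RGB2GRAY).astype(int)
Q=R.from_quat(st["eef_rot"]).as_matrix();T=lambda p:(Q.T@(p-st["ee_pos"])).round(2)
def edges(r,a,b,k=6):
    d=np.diff(cv2.GaussianBlur(g[r-1:r+2].mean(0).reshape(1,-1),(1,1),0).ravel()); i=np.argsort(-abs(d[a:b]))[:k]+a
    return sorted((int(j),int(d[j])) for j in i)
for r in(15,35,85,130,180,220): print(r,edges(r,205,370,8))
def mid(l,r,row,z): return T(pt(s,((l+r)/2,row),z,st))
print(T(pt(s,(287,75),45,st)),T(pt(s,(287,238),45,st)))
for row in(10,45): print(T(pt(s,(288,row),22,st)))
print(T(pt(s,(288,190),16,st)))
```

```text
15 [(231, 54), (232, 36), (248, -34), (249, -44), (325, 59), (326, 42), (343, -48), (362, 36)]
35 [(232, 43), (236, -33), (240, 35), (249, -49), (324, 44), (325, 53), (342, -49), (361, 35)]
85 [(214, -41), (234, -40), (249, 36), (324, -45), (339, 38), (340, 44), (352, -36), (359, 39)]
130 [(217, -49), (246, -26), (248, 23), (249, 52), (250, 38), (322, -32), (323, -36), (357, 35)]
180 [(219, -42), (245, -27), (250, 45), (251, 47), (252, 25), (320, -25), (321, -35), (355, 39)]
220 [(223, -38), (235, 18), (236, 24), (245, -42), (246, -24), (251, 32), (252, 32), (319, -19)]
[85.8  -0.22  3.52] [10.07 -0.19  3.57]
[117.74   0.25  26.49]
[102.16   0.26  26.51]
[28.41  0.36 32.56]
```

apply_moves:
  targets: "0 0 1 0 0 0 1;0 0 0.7 0 0 0 1;0 0 0.3 0 0 0 1;0 0 0.1 0 0 0 1;0 0 0.1 0 0 0 1;0 0 0 0 0 0 1;0 0 0 0 0 0 1"

```text
t: 11.98
ee_pos: [476.2, -149.9, 26.9]
eef_rot: [0.998, 0.065, 0.0, 0.0]
ft_force: [0.3, -0.2, -1.6]
width: 9.9
gripper_force: 30.0
```

apply_moves:
  targets: "0 0 0.05 0 0 0 1;0 0 0.05 0 0 0 1;0 0 0 0 0 0 1;0 0 0 0 0 0 1"

```text
t: 12.48
ee_pos: [476.1, -149.8, 25.8]
eef_rot: [0.998, 0.065, -0.0, -0.0]
ft_force: [0.1, 0.7, -2.0]
width: 9.7
gripper_force: 30.0
```

apply_moves:
  targets: "0 0 0.05 0 0 0 1;0 0 0 0 0 0 1;0 0 0 0 0 0 1"

```text
t: 12.85
ee_pos: [476.0, -149.8, 25.4]
eef_rot: [0.998, 0.065, -0.0, 0.0]
ft_force: [-0.4, 0.8, 2.2]
width: 9.8
gripper_force: 30.0
```

apply_moves:
  targets: "0.5 0 0 0 0 0 1;0.5 0 0 0 0 0 1;0.5 0 0 0 0 0 1;0.5 0 0 0 0 0 1;0.5 0 0 0 0 0 1;0.5 0 0 0 0 0 1;0 0 0 0 0 0 1"
  squeeze: 12

```text
t: 13.72
ee_pos: [504.7, -146.1, 25.4]
eef_rot: [0.998, 0.065, -0.001, 0.0]
ft_force: [-4.1, -0.7, 6.2]
width: 9.9
gripper_force: 12.0
```

apply_moves:
  targets: "0.4 0 -0.03 0 0 0 1;0.4 0 0 0 0 0 1;0.4 0 0 0 0 0 1;0.4 0 0 0 0 0 1;0.4 0 0 0 0 0 1;0 0 0 0 0 0 1;0 0 0 0 0 0 1"

```text
t: 14.6
ee_pos: [525.5, -143.4, 25.6]
eef_rot: [0.998, 0.065, -0.0, 0.0]
ft_force: [0.8, -0.4, -1.0]
width: 10.2
gripper_force: 12.0
```

apply_moves:
  targets: "0.2 0 0 0 0 0 1;0.2 0 0 0 0 0 1;0.15 0 0 0 0 0 1;0 0 0 0 0 0 1;0 0 0 0 0 0 1"
  squeeze: 6

```text
t: 15.22
ee_pos: [531.0, -142.6, 25.6]
eef_rot: [0.998, 0.065, -0.0, 0.0]
ft_force: [-0.1, -0.7, -1.4]
width: 9.9
gripper_force: 6.0
```

apply_moves:
  targets: "0.1 0 0 0 0 0 1;0.1 0 0 0 0 0 1;0 0 0 0 0 0 1;0 0 0 0 0 0 1"

```text
t: 15.72
ee_pos: [533.0, -142.4, 25.6]
eef_rot: [0.998, 0.065, -0.0, 0.0]
ft_force: [0.4, -0.0, -1.5]
width: 10.0
gripper_force: 6.0
```

apply_moves:
  targets: "0.1 0 0 0 0 0 1;0.1 0 0 0 0 0 1;0 0 0 0 0 0 1;0 0 0 0 0 0 1"

```text
t: 16.23
ee_pos: [535.0, -142.1, 25.6]
eef_rot: [0.998, 0.065, -0.0, 0.0]
ft_force: [0.3, -0.4, -1.0]
width: 10.0
gripper_force: 6.0
```

apply_moves:
  targets: "0.1 0 0 0 0 0 1;0.1 0 0 0 0 0 1;0 0 0 0 0 0 1"

```text
t: 16.6
ee_pos: [537.2, -141.8, 25.6]
eef_rot: [0.998, 0.065, -0.0, -0.0]
ft_force: [-1.1, -0.4, -2.1]
width: 9.5
gripper_force: 6.0
```

apply_moves:
  targets: "0.1 0 0 0 0 0 1;0.1 0 0 0 0 0 1;0 0 0 0 0 0 1;0 0 0 0 0 0 1"

```text
t: 17.1
ee_pos: [539.0, -141.6, 25.6]
eef_rot: [0.998, 0.065, -0.0, -0.0]
ft_force: [-0.7, 0.4, -1.6]
width: 10.0
gripper_force: 6.0
```

apply_moves:
  targets: "0.1 0 0 0 0 0 1;0.1 0 0 0 0 0 1;0 0 0 0 0 0 1;0 0 0 0 0 0 1"

```text
t: 17.6
ee_pos: [541.0, -141.3, 25.6]
eef_rot: [0.998, 0.065, -0.0, -0.0]
ft_force: [-0.2, -0.4, -1.6]
width: 10.1
gripper_force: 6.0
```

apply_moves:
  targets: "0.1 0 0 0 0 0 1;0.1 0 0 0 0 0 1;0 0 0 0 0 0 1;0 0 0 0 0 0 1"

```text
t: 18.1
ee_pos: [543.0, -141.1, 25.6]
eef_rot: [0.998, 0.065, -0.0, 0.0]
ft_force: [0.1, -0.1, -0.3]
width: 9.9
gripper_force: 6.0
```

apply_moves:
  targets: "0.1 0 0 0 0 0 1;0.1 0 0 0 0 0 1;0 0 0 0 0 0 1;0 0 0 0 0 0 1"

```text
t: 18.6
ee_pos: [543.8, -141.0, 25.5]
eef_rot: [0.998, 0.065, -0.001, -0.0]
ft_force: [-6.0, -0.4, 1.5]
width: 9.8
gripper_force: 6.0
```

apply_moves:
  targets: "0 0 0 0 0 0 1;0 0 0 0 0 0 1;0 0 0 0 0 0 1"

```text
t: 18.98
ee_pos: [543.8, -141.0, 25.5]
eef_rot: [0.998, 0.065, -0.001, -0.0]
ft_force: [-4.4, -1.9, 0.9]
width: 9.8
gripper_force: 6.0
```

apply_moves:
  targets: "0 0 0 0 0 0 0.7;0 0 0 0 0 0 0.7;0 0 0 0 0 0 0.7;0 0 -1 0 0 0 0.7;0 0 -4 0 0 0 0.5;0 0 -4 0 0 0 0.4;2 0 -2 0 0 0 0.4;4 0 0 0 0 0 0.4;4.35 0 0 0 0 0 0.4;0 0 0 0 0 0 0.4;0 0 0 0 0 0 0.4"

```text
t: 20.35
ee_pos: [646.7, -127.5, 135.7]
eef_rot: [0.998, 0.065, -0.0, 0.0]
ft_force: [-0.2, 0.2, -0.0]
width: 55.7
gripper_force: 0.0
```

```bash
python3 look.py w5
```

```text
20.35 [ 646.71744403 -127.51462116  135.67429422] [[0.992, 0.13, -0.001], [0.13, -0.992, -0.0], [-0.001, -0.0, -1.0]] [-0.1718954   0.21497764 -0.01680347] 55.72927162102042
```

View pics/w5.png

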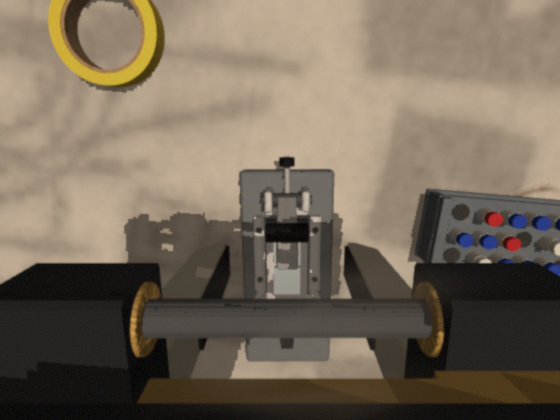

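The knob is up at (287,231), between the fingers, and the plate lies in the channel behind it. I go down and pinch it at the earlier release pose.

apply_moves:
  targets: "0.1 0 3 0 0 0 0.4;0 0 2 0 0 0 0.4;0 0 1.05 0 0 0 0.4;0 0 0 0 0 0 0.8;0 0 0 0 0 0 0.8;0 0 0 0 0 0 0.8;0 0 0 0 0 0 0.8;0 0 0 0 0 0 0.8"
  squeeze: 25

```text
t: 21.4
ee_pos: [649.0, -127.4, 75.7]
eef_rot: [0.998, 0.065, 0.0, 0.0]
ft_force: [-0.8, 0.2, 4.2]
width: 25.7
gripper_force: 25.0
```

apply_moves:
  targets: "-0.61 0 0.10 0 0 0 0.8;-0.60 0 0.16 0 0 0 0.8;-0.58 0 0.22 0 0 0 0.8;-0.56 0 0.27 0 0 0 0.8;-0.53 0 0.33 0 0 0 0.8;-0.49 0 0.38 0 0 0 0.8;-0.45 0 0.43 0 0 0 0.8;-0.40 0 0.47 0 0 0 0.8;-0.36 0 0.51 0 0 0 0.8;-0.30 0 0.54 0 0 0 0.8;0 0 0 0 0 0 0.8"

```text
t: 22.78
ee_pos: [599.3, -133.9, 40.2]
eef_rot: [0.998, 0.065, -0.001, 0.0]
ft_force: [-2.2, -3.0, 1.2]
width: 25.6
gripper_force: 25.0
```

apply_moves:
  targets: "-0.10 0 0.20 0 0 0 0.8;-0.10 0 0.20 0 0 0 0.8;0 0 0 0 0 0 0.8;0 0 0 0 0 0 0.8"

```text
t: 23.28
ee_pos: [597.9, -134.1, 37.0]
eef_rot: [0.998, 0.065, -0.0, 0.0]
ft_force: [-2.9, -3.3, 2.0]
width: 26.1
gripper_force: 25.0
```

apply_moves:
  targets: "-0.03 0 0.10 0 0 0 0.8;0 0 0 0 0 0 0.8;0 0 0 0 0 0 0.8"

```text
t: 23.65
ee_pos: [597.6, -134.2, 36.0]
eef_rot: [0.998, 0.065, -0.0, 0.0]
ft_force: [-4.3, -3.6, 3.0]
width: 25.7
gripper_force: 25.0
```

apply_moves:
  targets: "-0.03 0 0.10 0 0 0 0.8;0 0 0 0 0 0 0.8;0 0 0 0 0 0 0.8"

```text
t: 24.02
ee_pos: [597.3, -134.2, 35.0]
eef_rot: [0.998, 0.065, -0.0, 0.0]
ft_force: [-3.7, -3.9, 2.7]
width: 25.7
gripper_force: 25.0
```

apply_moves:
  targets: "-0.02 0 0.10 0 0 0 0.8;0 0 0 0 0 0 0.8;0 0 0 0 0 0 0.8"

```text
t: 24.4
ee_pos: [596.9, -134.3, 34.0]
eef_rot: [0.998, 0.065, -0.0, 0.0]
ft_force: [-3.3, -3.6, 1.2]
width: 25.5
gripper_force: 25.0
```

apply_moves:
  targets: "-0.02 0 0.10 0 0 0 0.8;0 0 0 0 0 0 0.8;0 0 0 0 0 0 0.8"

```text
t: 24.78
ee_pos: [596.7, -134.3, 32.9]
eef_rot: [0.998, 0.065, -0.001, 0.0]
ft_force: [-3.9, -3.6, 0.8]
width: 25.7
gripper_force: 25.0
```

apply_moves:
  targets: "-0.02 0 0.08 0 0 0 0.8;0 0 0 0 0 0 0.8;0 0 0 0 0 0 0.8"

```text
t: 25.15
ee_pos: [596.4, -134.3, 32.2]
eef_rot: [0.998, 0.065, -0.001, 0.0]
ft_force: [-4.7, -3.5, 2.3]
width: 25.8
gripper_force: 25.0
```

Run:
```python
from station import arm,vision
from h import *
st=arm.read_state();s=vision.snapshot("wrist");t=vision.snapshot("side")
print(st["ft_force"],st["ft_torque"],st["ee_pos"])
a=cv2.resize(s["color"][150:300,180:400],None,fx=2.3,fy=2.3); b=cv2.resize(t["color"][165:225,225:325],None,fx=5,fy=5)
im=np.zeros((345+300,506,3),np.uint8);im[:345,:506]=a;im[345:,:500]=b
cv2.imwrite("pics/w6.png",cv2.resize(im,None,fx=.93,fy=.93)[:600,:,::-1])
```

```text
[-4.66889355 -3.47041688  2.34091738] [-0.82230892  0.86461906  0.03517324] [ 596.44105005 -134.32788316   32.17038755]
```

View pics/w6.png

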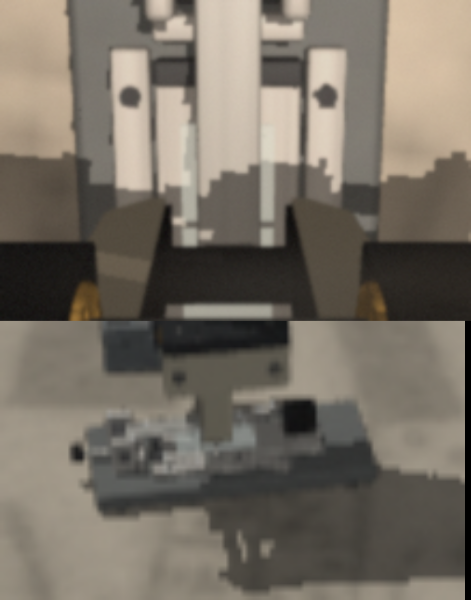

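The clip arm lies flat along the channel and the plate's front is at the dark pad (crop rows ~60–85). The knob is almost fully down, so I release it and withdraw.

apply_moves:
  targets: "0 0 0 0 0 0 0.5;0 0 0 0 0 0 0.5;0 0 0 0 0 0 0.4;0 0 -1 0 0 0 0.4;0 0 -3 0 0 0 0.4;0 0 -4 0 0 0 0.4;-3 0 -4 0 0 0 0.4;0 0 0 0 0 0 0.4;0 0 0 0 0 0 0.4"

```text
t: 26.38
ee_pos: [567.7, -137.8, 152.6]
eef_rot: [0.998, 0.065, 0.001, 0.0]
ft_force: [-0.0, 0.3, -0.8]
width: 56.1
gripper_force: 0.0
```

```bash
python3 look.py w7
python3 - <<'E'
from h import *; import pickle
s,st=pickle.load(open("w7.pkl","rb"))
O=np.array([589.1,-134.9,0]);c,n=np.cos(.13),np.sin(.13)
W=lambda x,y,z:O+[c*x-n*y,n*x+c*y,z]
for th in(0,.08,.15): print(th,proj(s,W(65-62.1*np.cos(.2606+th),0,30+62.1*np.sin(.2606+th)),st))
g=cv2.cvtColor(s["color"],cv2.COLOR_RGB2GRAY)
m=(g<36).astype(np.uint8);m[:150]=0;m[245:]=0;m[:,:262]=0;m[:,315:]=0
k,l,a,q=cv2.connectedComponentsWithStats(m);print([(a[i].tolist(),q[i].round(1).tolist()) for i in range(1,k) if a[i,4]>60])
cv2.imwrite("pics/w7c.png",cv2.resize(s["color"][80:300,200:380,::-1],None,fx=2.7,fy=2.7))
E
```

```text
26.375 [ 567.6982576  -137.82455458  152.55812639] [[0.992, 0.13, 0.001], [0.13, -0.992, -0.0], [0.001, 0.0, -1.0]] [-0.01271456  0.33347414 -0.81911658] 56.08904639684278
0 [287.08393901 173.51562688]
0.08 [287.08694768 172.50009722]
0.15 [287.0898546  171.14063608]
[([270, 166, 34, 14, 455], [286.1, 172.5]), ([280, 220, 14, 25, 296], [286.5, 232.3])]
```

View pics/w7c.png

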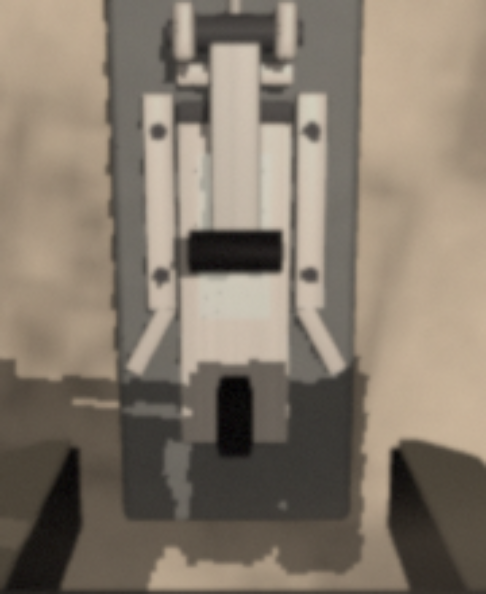

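The knob is at row 172.5, which matches 0.08 rad. The plate is straight between the rails with its front at the dark pad. One numeric check of the front edge before I hand in.

Run:
```python
from h import *; import pickle
from station import arm
O=np.array([589.1,-134.9,0]);c,n=np.cos(.13),np.sin(.13)
def front(f,c0,c1,r0,r1):
    s,st=pickle.load(open(f,"rb")); g=cv2.cvtColor(s["color"],cv2.COLOR_RGB2GRAY).astype(float)
    col=g[r0:r1,c0:c1].mean(1); d=np.diff(col); i=d.argmax(); p=pt(s,((c0+c1)/2,r0+i+.5),22,st)-O
    return r0+i+.5,(c*p[0]+n*p[1])
print(front("w7.pkl",268,276,112,140), front("w7.pkl",298,305,112,140), "expected about 40")
print(arm.job_done())
```

```text
(np.float64(125.5), np.float64(39.91716791062021)) (np.float64(125.5), np.float64(39.92043843410491)) expected about 40
the job is handed in; nothing more can be done
None
```

I handed the job in at about 26 s of robot time, with no verdict shown. The plate was pressed against the stop at about 5 N, its front edge was still where the stop was felt (39.9 mm measured, about 40 mm expected), and the clip was guided down onto it at about 0.08 rad.

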